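Seat a mixing cup on the paint mixer and hold it in the run position

TASK

Mix the paint in the taller of the two white mixing cups: set that cup, as it stands with its dark collar down, into the well of the mixer with its two lugs in the two slots, press it down against the spring and twist it clockwise (seen from above) a quarter turn, fully to the stop. The mixer springs back and stops when it is let go, so finish with the gripper still holding the cup upright, pressed in and turned to the stop; do not let go. Leave the short cup and everything else on the table where it stands.

Things in the scene. Friction and masses are not known exactly. Their poses are not given: they have to be found in the camera images.
- tall_cup: the cup to mix: tall white mixing cup standing upside down on its dark grey collar, sealed, 118 mm high, 0.18 to 0.36 kg. Origin: centre of its underside; z up. The white part is a cylinder 62 mm across from 26 to 110 mm up, then narrowing to 54 mm at the flat top. Collar 68 mm across, its lowest 6 mm tapering to 60 mm. Two bayonet lugs at its +x and -x; a half turn changes nothing
- tall_cup_lugs (a point): point on the tall cup's axis between its two lugs, 11 mm above its underside, same axes as the cup. Each lug is 10 mm wide, 6 mm thick (8 to 14 mm above the underside) and stands out to 40 mm from the axis, along +x and -x. A thin dark line across the cup's flat top runs over the lugs, along x
- short_cup: the other mixing cup, same shape, collar and lugs, but only 80 mm high; to be left alone; origin: centre of its underside
- mixer: motor base of the mixer: white upright drum, 124 mm across at the foot, 116 mm at the top, 115 mm high, stuck to the table by suction feet. Origin: centre of its underside; z up. In its top is a round well with a metal bayonet ring with two slots, at +x and -x of this frame. A cup put in without pressing rests on the sprung drive coupling with its underside at 100 mm, its lugs inside the slots
- mixer_mouth (a point): centre of the well's opening, level with the mixer's top, 115 mm above the table; same axes as the mixer. Opening of the ring: 73 mm across; ring 8 mm thick (underside at 107 mm). Slots: 16 mm wide, out to 44.5 mm from the axis, through the ring, at +x and -x. Below the ring a track lets the lugs turn
- drive (a joint): how far the sprung rubber drive coupling in the middle of the well is pressed down, m: 0 free (top at 100 mm), 0.011 bottomed; its spring gives about 5 N at 0, 9 N at the bottom; it turns freely. To twist, press the cup down at least 7 mm (underside at 93 mm or lower, bottom at 89 mm): the lugs then pass under the ring, which keeps the cup from rising
- run_ring (a joint): ring in the track that the lugs push round, rad clockwise seen from above: 0 at rest, 1.4 at the stop (run position). The lugs meet it when the cup has turned about 0.1 rad from the middle of the slots, so at the stop the cup has turned about 1.5 rad. Its return spring takes 0.18 N m at 0, 0.32 N m at the stop (friction adds up to 0.2) and drives the cup back when it is let go
- dropper: small paint bottle, 32 mm across, 88 mm high; bystander; origin under its centre
- squeeze_bottle: pink squeeze bottle, 48 mm across, with a nozzle, 140 mm high; bystander; origin under its centre
- tape: roll of blue tape lying flat, 104 mm across, 24 mm high; bystander; origin under its centre
- colour_wheel: flat colour wheel disc, 90 mm across, 4 mm thick; bystander; origin under its centre
- scissors: pair of scissors lying flat, about 150 mm long along x, 12 mm high; bystander; origin near the rivet
- clear_cup_a: clear plastic cup with a craft stick, 90 mm across at the rim, 115 mm high, stick to about 155 mm; bystander, on the left; origin under its centre
- clear_cup_b: a second such clear cup with a stick, on the right; bystander; origin under its centre
Things that resemble listed ones, but are neither listed nor needed, are in the scene too. Leave any orange look-alike of the tall_cup alone.

How it is judged:
On the way:
1. the tall cup stands upright in the well of the mixer with its lugs down in the slots, not yet turned (z of tall_cup in the frame of mixer below 0.106 m and horizontal distance between tall_cup and mixer below 0.006 m and angle between tall_cup's own z axis and vertical below 0.12 rad and value of joint run_ring below 0.2 rad), for 0.05 s.
At the end, for the whole second after the job is handed in: the gripper still holds the tall cup (over 2 N on it); it stands upright (0.1 rad) in the middle of the well (6 mm), its lugs under the bayonet ring (underside 85 to 94.5 mm above the mixer's underside), turned to the stop (run ring beyond 1.25 of 1.4 rad, cup over 1.25 rad from the slots) (value of joint run_ring above 1.25 rad and z of tall_cup in the frame of mixer between 0.085 and 0.0945 m and horizontal distance between tall_cup and mixer below 0.006 m and angle between tall_cup's own z axis and vertical below 0.1 rad and angle between the x axis of tall_cup and the x axis of mixer, either way round above 1.25 rad and contact force between the fingers and tall_cup above 2 N); the arm keeps its last pose, push and grip.
It fails at once if the short cup or another bystander is moved more than 25 mm or knocked over (distance of any of short_cup, dropper, squeeze_bottle, tape, colour_wheel, scissors, clear_cup_a, clear_cup_b from where it was at the start of the episode above 0.025 m or angle between any of short_cup, dropper, squeeze_bottle, tape, colour_wheel, scissors, clear_cup_a, clear_cup_b's own z axis and vertical above 0.4 rad).
It also fails if it takes over 40 s, if anything falls off the work surface, if the arm or the gripper's body presses on something with over 40 N, if the wrist force passes 120 N, or if a joint passes its speed limit or range.

ROBOT

A 7-joint arm with a two-finger parallel gripper is mounted at the origin on the work surface. World frame = base frame: x ahead of the robot, y to its left, z up, the work surface at z = 0. Lengths are in m, angles in rad, forces in N, time in s.
With the tool pointing down it reaches from about 0.4 to 0.85 m from the base axis. Payload 4.5 kg.
Tool frame: the origin (TCP) lies midway between the tips of the shut fingers; the grasp point (between the pads) lies 19 mm behind it; z points along the fingers, y is the line along which they close (so a half turn about z gives the same grasp; the last joint's range is limited). The gripper opens to 88 mm and grips with 3 to 60 N. Pads are 18 mm wide; open, the fingers measure 123 mm over their backs; the gripper's body (75 mm by 187 mm) begins 45 mm behind the grasp point.
Start: joints at [1.256, 0.689, -0.195, 1.565, 0.157, 0.902, -0.215], TCP at [0.214, -0.587, 0.239] pointing down, gripper open.
Joint ranges: [-3.01, 3.01], [-0.46, 2.08], [-1.47, 1.51], [0.13, 2.56], [-1, 4.14], [0.04, 2.09], [-2.66, 2.66]. Speed limits (rad/s): [2.57, 2.57, 3.14, 3.14, 3.14, 3.14, 3.14].

INTERFACE

Orientations are given as a rotation vector (axis times angle).
In Python, from workcell import arm gives the robot as it stands. The module is installed in compiled form; this text tells all that it offers.
- The arm moves only by the tool jog_arm, never from a script. Its argument "deltas" is a list of rows, each a list of 3 entries, a list of its own where there are three numbers: the shift along the tool's x, y, z in m, then the turn, a rotation vector about the tool's x, y, z in degrees, then the opening, from -1 (shut) to 1 (fully open). A call has 1 to 10 rows; each row shifts and turns the commanded pose from where the row before left it, along the tool's axes as they then stand; what a row does not reach is not made up. A row lasts 1/10 s, in which the tool goes at most 50 mm and 8.59 degrees, less where a joint would pass 70% of its speed; a pose out of reach is approached as far as the arm can. A call with a gripper value outside its range is refused whole. The fingers move at their own pace and stop on an object; the grip force is fixed at half the most. Time passes only in rows, so rows that do not move let the fingers close. It gives the time, the measured TCP pose, the force, the opening and the grip force at its end, in the units of the state.
- arm.read_state(): the state, without advancing time (a new reading comes with each control period).
- arm.capture(name): name is "scene" or "top" or "wrist"; returns the picture (384x512x3 uint8, red, green, blue); there is no depth.
- arm.calibration(name): a dict with "mtx" (3x3 intrinsics, pixels), "R" (3x3) and "t" (3): a world point X has camera coordinates R X + t. Camera axes: x right, y down, z forward; pixel columns grow to the right and rows downward; lengths in m; the calibration is good to about 2 mm. A picture is of the moment at which its call begins: read the wrist's pose just before it. calibration takes no time and is no camera call; for the wrist camera it gives the pose at the moment of the call.
- arm.sign_off(): hands the job in; it is judged then, once.
The state is a dict: "t": time; "joints": joint angles; "dq": joint speeds; "joint_efforts": joint torques, N m; "tcp_pos": TCP position; "ee_rot": TCP orientation; "contact_force": force on the tool from outside, world axes, zero at the start; "moment": the same for the moment, N m; "width": finger opening in m; "gripper_force": force on a finger pad.
Only numpy, scipy, OpenCV 4.12 (cv2) and the standard library are available. Lean on these libraries where they do the work, as an engineer would, in place of code of your own. Each camera call takes 0.05 s, during which the arm holds its last target. There are 200 camera calls.

## Working session

There is one attempt and no reset: what is moved stays moved. The work goes in short steps, Python scripts to look and compute and a tool call to move; the robot and the scene stay as the last step left them, time stands still between calls to the robot, and variables do not carry over. Pictures are saved under pics/ and viewed, at most 10 in all, crops included, and the job is handed in when it is done.

Besides the shell and the picture viewer there is one more tool, called after ">>>" as name(argument=value, ...), one argument or row to a line, values as JSON. jog_arm: Moves the arm, as the interface text tells. Its arguments: {"type":"object","properties":{"deltas":{"type":"array"}},"required":["deltas"]}

```bash
mkdir -p pics; cat > h.py <<'E'
import numpy as np, cv2
from workcell import arm
def snap(n,f):
    c=arm.calibration(n); im=arm.capture(n); cv2.imwrite('pics/%s.png'%f,im[:,:,::-1]); return im,c
def ray(c,uv,z):
    K,R,t=[np.array(c[k],float) for k in('mtx','R','t')]
    o=-R.T@t.ravel(); d=R.T@np.linalg.inv(K)@np.array([uv[0],uv[1],1.]); return o+d*(z-o[2])/d[2]
def proj(c,X):
    K,R,t=[np.array(c[k],float) for k in('mtx','R','t')]
    p=K@(R@np.array(X,float)+t.ravel()); return p[:2]/p[2]
E
python3 - <<'E'
from h import *
a,_=snap('scene','s0');b,c=snap('top','t0')
cv2.imwrite('pics/t0b.png',cv2.resize(b,(800,600),interpolation=cv2.INTER_CUBIC)[:,:,::-1])
s=arm.read_state();print(s)
print(c)
E
```

```text
{'t': 0.1, 'joints': array([ 1.25580606,  0.68988608, -0.19452538,  1.56626576,  0.1572942 ,
        0.90247012, -0.21507284]), 'dq': array([ 0.00068704, -0.0019572 ,  0.00136653, -0.00186233, -0.00025846,
        0.00205538,  0.00133538]), 'joint_efforts': array([-4.20037381e-03, -5.28500605e+01, -1.27200220e+00, -1.53836954e+01,
       -5.26001269e-02,  1.99842099e-03,  5.04515333e-05]), 'tcp_pos': array([ 0.21336887, -0.58684124,  0.23799225]), 'ee_rot': array([-3.09234355e+00, -5.44995043e-01,  6.16124344e-04]), 'contact_force': array([ 0.33351343,  0.34978125, -0.23369241]), 'moment': array([-0.01145198,  0.01013012, -0.02044296]), 'gripper_force': 0.0, 'width': 0.08783340296055461}
{'mtx': array([[370.44037171,   0.        , 252.64172925],
       [  0.        , 370.44037171, 191.66403788],
       [  0.        ,   0.        ,   1.        ]]), 'R': array([[ 0.01246349, -0.9996588 ,  0.02295509],
       [-0.98403627, -0.01633812, -0.17721652],
       [ 0.1775311 , -0.02037991, -0.98390415]]), 't': array([-0.02922184,  0.52318307,  1.11876412])}
```

View pics/t0b.png

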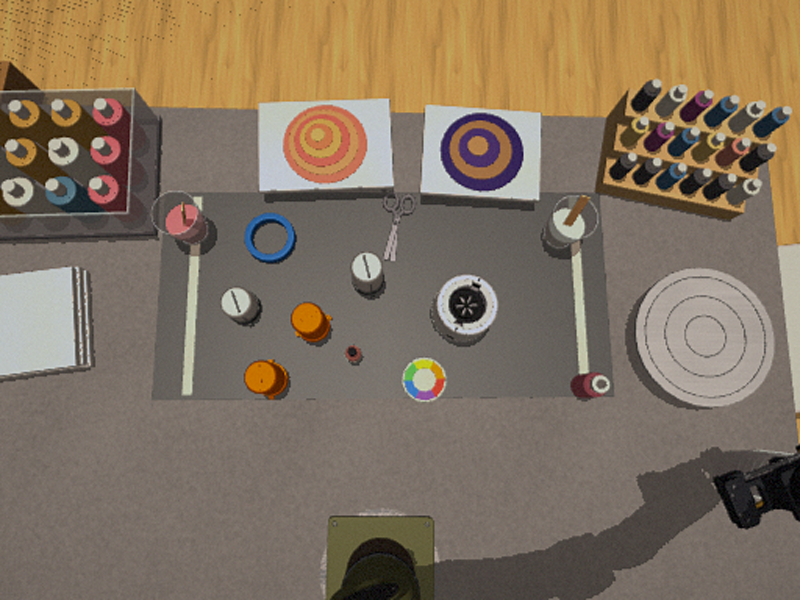

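View pics/s0.png

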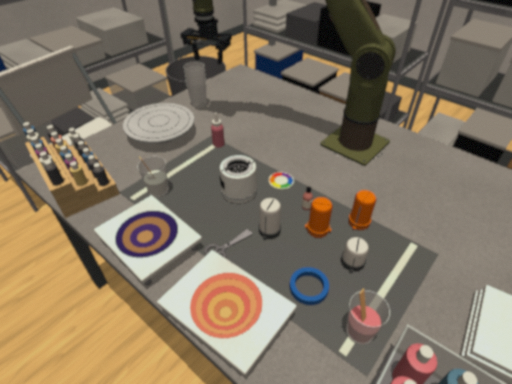

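The tall cup is at (367,270) in the 800-wide top view and (270,217) in the scene view. The short cup is at (240,305) and the mixer at (466,307). Next I'll measure the cup's line and the mixer.

```bash
python3 - <<'E'
from h import *
b,c=snap('top','t1')
def crop(u,v):
    return cv2.resize(b[v-25:v+25,u-25:u+25],(400,400),interpolation=cv2.INTER_CUBIC)
cv2.imwrite('pics/c1.png',np.hstack([crop(235,175),crop(298,197)])[:,:,::-1])
print('cup',ray(c,(367*.64,266*.64),.118),'short',ray(c,(238*.64,303*.64),.08),'mixer',ray(c,(467*.64,303*.64),.115))
for n,p,z in [('wheel',(424,380),.004),('pink',(600,384),.14),('drop',(353,353),.088),('clb',(570,216),.115),('orange',(310,320),.118)]:
    print(n,ray(c,(p[0]*.64,p[1]*.64),z))
E
```

```text
cup [0.57474726 0.03359652 0.118     ] short [0.50560114 0.28342132 0.08      ] mixer [ 0.50677437 -0.15747056  0.115     ]
wheel [ 0.36532573 -0.0843016   0.004     ]
pink [ 0.35683514 -0.39488197  0.14      ]
drop [0.41112001 0.05757847 0.088     ]
clb [ 0.68320003 -0.36161461  0.115     ]
orange [0.46909752 0.13797796 0.118     ]
```

View pics/c1.png

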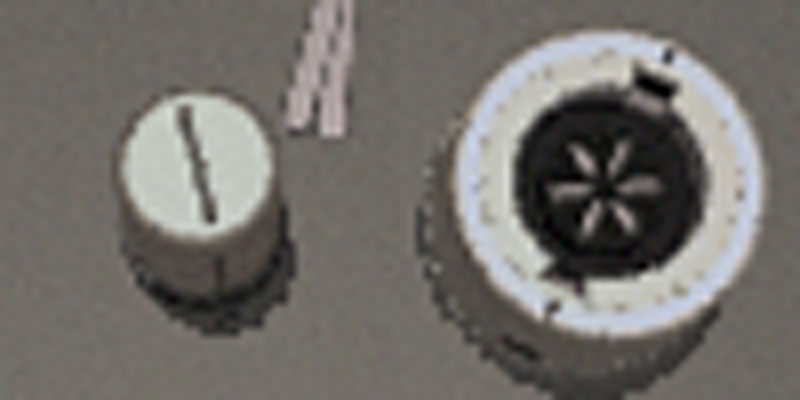

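The cup's line runs from (184,108) to (211,220) in the crop. The mixer marks are at (667,55) and (552,308), with the centre near (609,183).

```bash
python3 - <<'E'
from h import *
from scipy.spatial.transform import Rotation as Rn
c=arm.calibration('top')
f=lambda x,y,z,u0,v0: ray(c,((x+.5)/8-.5+u0,(y+.5)/8-.5+v0),z)
a,b=f(184,108,.118,210,150),f(211,220,.118,210,150)
p,q=f(267,55,.115,273,172),f(152,308,.115,273,172)
s,t=f(255,85,.115,273,172),f(163,275,.113,273,172)
ang=lambda d:np.degrees(np.arctan2(d[1],d[0]))
print('cup',f(197,165,.118,210,150),(a+b)/2,ang(a-b)); print('mix',f(209,183,.115,273,172),(p+q)/2,ang(p-q),ang(s-t))
st=arm.read_state();R=Rn.from_rotvec(st['ee_rot']).as_matrix();print(R)
w=arm.calibration('wrist');print(R.T@(-np.array(w['R']).T@np.ravel(w['t'])-st['tcp_pos']), (np.array(w['R'])@R))
E
```

```text
cup [0.57487078 0.0356616  0.118     ] [0.57532757 0.03550191 0.118     ] 14.408698168111346
mix [ 0.50520692 -0.15688283  0.115     ] [ 0.50616545 -0.15725229  0.115     ] -24.486605881618697 -25.757291340697876
[[ 9.39761945e-01  3.41829173e-01 -5.51259481e-04]
 [ 3.41829605e-01 -9.39761124e-01  1.24560589e-03]
 [-9.22677962e-05 -1.35900983e-03 -9.99999072e-01]]
[ 0.07571184 -0.00075229 -0.14562398] [[ 1.17730930e-03  9.99999281e-01  2.25807378e-04]
 [-9.56656158e-01  1.19204008e-03 -2.91217400e-01]
 [-2.91217460e-01  1.26832934e-04  9.56656874e-01]]
```

>>> jog_arm(
  deltas=[
    [[0.0276,-0.0231,-0.001],[0,0,0],1],
    [[0.0276,-0.0231,-0.001],[0,0,0],1],
    [[0.0276,-0.0231,-0.001],[0,0,0],1],
    [[0.0276,-0.0231,-0.001],[0,0,0],1],
    [[0.0276,-0.0231,-0.001],[0,0,0],1],
    [[0.0276,-0.0231,-0.001],[0,0,0],1],
    [[0.0276,-0.0231,-0.001],[0,0,0],1],
    [[0.0276,-0.0231,-0.001],[0,0,0],1],
    [[0.0276,-0.0231,-0.001],[0,0,0],1],
    [[0.0276,-0.0231,-0.001],[0,0,0],1],
  ],
)

```text
t: 1.15
tcp_pos: [0.3945, -0.2746, 0.2487]
ee_rot: [-3.094, -0.545, 0.0]
contact_force: [1.0, -0.5, 0.6]
width: 0.0884
gripper_force: 0.0
```

>>> jog_arm(
  deltas=[
    [[0.0276,-0.0231,-0.001],[0,0,0],1],
    [[0.0276,-0.0231,-0.001],[0,0,0],1],
    [[0.0276,-0.0231,-0.001],[0,0,0],1],
    [[0.0276,-0.0231,-0.001],[0,0,0],1],
    [[0.0276,-0.0231,-0.001],[0,0,0],1],
    [[0.0276,-0.0231,-0.001],[0,0,0],1],
    [[0.0276,-0.0231,-0.001],[0,0,0],1],
    [[0.0276,-0.0231,-0.001],[0,0,0],1],
    [[0.0276,-0.0231,-0.001],[0,0,0],1],
    [[0.0276,-0.0231,-0.001],[0,0,0],1],
  ],
)

```text
t: 2.15
tcp_pos: [0.5749, 0.0368, 0.2585]
ee_rot: [3.094, 0.545, -0.001]
contact_force: [0.3, -0.0, -0.7]
width: 0.0881
gripper_force: 0.0
```

>>> jog_arm(
  deltas=[
    [[0,0,0],[0,0,-8.4],1],
    [[0,0,0],[0,0,-8.4],1],
    [[0,0,0],[0,0,-8.4],1],
    [[0,0,0],[0,0,-8.4],1],
    [[0,0,0],[0,0,-8.4],1],
    [[0,0,0],[0,0,-8.4],1],
    [[0,0,0],[0,0,-8.4],1],
    [[0,0,0],[0,0,-8.4],1],
    [[0,0,0],[0,0,-8.4],1],
    [[0,0,0],[0,0,-8.4],1],
  ],
)

```text
t: 3.15
tcp_pos: [0.5743, 0.0353, 0.2585]
ee_rot: [-1.927, -2.481, 0.001]
contact_force: [0.0, 0.1, -0.3]
width: 0.088
gripper_force: 0.0
```

```bash
python3 - <<'E'
from h import *
from scipy.spatial.transform import Rotation as Rn
b,c=snap('wrist','w0');st=arm.read_state();print(st['t'],st['tcp_pos'],st['joints'],Rn.from_rotvec(st['ee_rot']).as_matrix())
print(proj(c,(.5753,.0355,.118)))
E
```

```text
3.2 [0.57422573 0.03503912 0.258299  ] [ 0.1876688   0.64332273 -0.56514785  1.68386637  0.41034792  0.9361453
 -0.27962118] [[-2.52243840e-01  9.67663288e-01 -8.98325243e-04]
 [ 9.67663704e-01  2.52243706e-01 -2.60879543e-04]
 [-2.58466672e-05 -9.35081990e-04 -9.99999562e-01]]
[252.10932611 184.25212607]
```

View pics/w0.png

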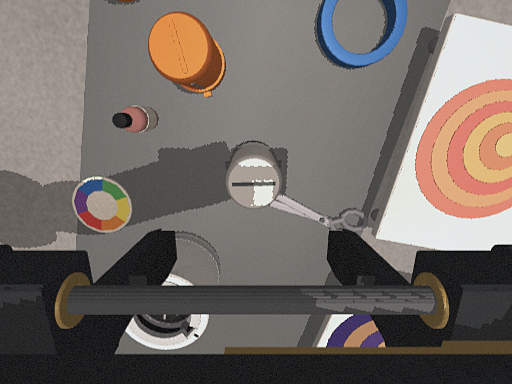

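The cup top is near (253,183) in the wrist view, as projected. The dark line runs horizontally from about (232,184) to (276,184). I'll fit the line.

```bash
python3 - <<'E'
from h import *
b=cv2.imread('pics/w0.png');c=arm.calibration('wrist')
g=b.max(2).astype(int);x0,y0=222,172
sub=g[y0:196,x0:286];m=(sub<90).astype(np.uint8)
n,l,s,ce=cv2.connectedComponentsWithStats(m,connectivity=8)
for i in range(1,n):
    if s[i,4]>25:
        yy,xx=np.where(l==i);vx,vy,cx,cy=cv2.fitLine(np.float32(np.c_[xx+x0,yy+y0]),cv2.DIST_L2,0,.01,.01).ravel()
        A=ray(c,(cx-10*vx,cy-10*vy),.118);B=ray(c,(cx+10*vx,cy+10*vy),.118);d=B-A
        e=[ray(c,(u+x0,cy),.118) for u in(xx.min(),xx.max())]
        print(s[i],cx,cy,np.degrees(np.arctan2(d[1],d[0])),(A+B)/2,(e[0]+e[1])/2)
E
```

```text
[  0   0   7  24 105] 223.83809 184.62857 -73.6514380926098 [0.54626254 0.02719691 0.118     ] [0.54742433 0.02762414 0.118     ]
[ 58   0   6  23 101] 283.10892 182.9307 104.82149454099024 [0.60667297 0.04497751 0.118     ] [0.60601801 0.04492759 0.118     ]
[10 11 22  3 62] 242.0 183.93549 15.537139054229383 [0.56472107 0.0329508  0.118     ] [0.56523637 0.03308606 0.118     ]
```

>>> jog_arm(
  deltas=[
    [[0.0004,0.0027,0.02],[0,0,0],1],
    [[0,0,0.02],[0,0,0],1],
    [[0,0,0.02],[0,0,0],1],
    [[0,0,0.02],[0,0,0],1],
    [[0,0,0.02],[0,0,0],1],
    [[0,0,0.02],[0,0,0],1],
    [[0,0,0.02],[0,0,0],1],
    [[0,0,0.02],[0,0,0],1],
    [[0,0,0.02],[0,0,0],1],
    [[0,0,0.018],[0,0,0],1],
  ],
)

```text
t: 4.2
tcp_pos: [0.5768, 0.0363, 0.0596]
ee_rot: [-1.938, -2.472, 0.001]
contact_force: [-0.6, -0.3, 0.2]
width: 0.0882
gripper_force: 0.0
```

>>> jog_arm(
  deltas=[
    [[0,0,0],[0,0,0],-1],
    [[0,0,0],[0,0,0],-1],
    [[0,0,0],[0,0,0],-1],
    [[0,0,0],[0,0,0],-1],
    [[0,0,0],[0,0,0],-1],
    [[0,0,0],[0,0,0],-1],
    [[0,0,0],[0,0,0],-1],
  ],
)

```text
t: 4.9
tcp_pos: [0.5772, 0.0364, 0.0616]
ee_rot: [1.934, 2.474, 0.0]
contact_force: [-1.4, -0.5, 6.0]
width: 0.0611
gripper_force: 29.9
```

>>> jog_arm(
  deltas=[
    [[0,0,-0.01],[0,0,0],-1],
    [[0,0,-0.02],[0,0,0],-1],
    [[0,0,-0.02],[0,0,0],-1],
    [[0,0,-0.02],[0,0,7.9],-1],
    [[0,0,-0.02],[0,0,7.9],-1],
    [[0,0,-0.02],[0,0,7.9],-1],
    [[0,0,-0.02],[0,0,7.9],-1],
    [[0,0,-0.02],[0,0,7.9],-1],
    [[0,0,-0.005],[0,0,0],-1],
  ],
)

```text
t: 5.8
tcp_pos: [0.5783, 0.037, 0.2182]
ee_rot: [2.656, 1.675, 0.006]
contact_force: [-0.5, 0.5, -2.4]
width: 0.0612
gripper_force: 29.9
```

```bash
python3 - <<'E'
from h import *
from scipy.spatial.transform import Rotation as Rn
st=arm.read_state();R=Rn.from_rotvec(st['ee_rot']).as_matrix();print(st['tcp_pos'],st['width'],st['joints'][6],R[:,0],st['contact_force'])
x=R[:,0]*np.array([1,1,0]);T=np.array([.506,-.157,0])-.085*x;d=T-st['tcp_pos'];d[2]=0;print(T,R.T@d)
E
```

```text
[0.57830615 0.0370281  0.21817285] 0.06120600220851037 -0.8592759642615189 [0.43106001 0.90231998 0.00243429] [-0.46490929  0.50079993 -2.43116631]
[ 0.4693599 -0.2336972  0.       ] [-0.29124322  0.01839713 -0.00063784]
```

>>> jog_arm(
  deltas=[
    [[-0.015,0.001,0],[0,0,0],-1],
    [[-0.03,0.002,0],[0,0,0],-1],
    [[-0.035,0.002,0],[0,0,0],-1],
    [[-0.035,0.002,0],[0,0,0],-1],
    [[-0.035,0.002,0],[0,0,0],-1],
    [[-0.035,0.002,0],[0,0,0],-1],
    [[-0.035,0.002,0],[0,0,0],-1],
    [[-0.035,0.002,0],[0,0,0],-1],
    [[-0.025,0.002,0],[0,0,0],-1],
    [[-0.011,0.002,0],[0,0,0],-1],
  ],
)

```text
t: 6.8
tcp_pos: [0.4652, -0.238, 0.2143]
ee_rot: [-2.658, -1.671, 0.006]
contact_force: [0.4, 0.3, -3.1]
width: 0.0614
gripper_force: 29.9
```

>>> jog_arm(
  deltas=[
    [[0,0,0],[0,0,0],-1],
    [[0,0,0],[0,0,0],-1],
  ],
)

```text
t: 7.0
tcp_pos: [0.4691, -0.2329, 0.2153]
ee_rot: [-2.654, -1.678, -0.001]
contact_force: [0.1, 0.9, -2.4]
width: 0.0613
gripper_force: 29.9
```

```bash
python3 - <<'E'
from h import *
b,c=snap('wrist','w1');np.savez('w1.npz',**c);st=arm.read_state();print(st['t'],st['tcp_pos'],st['ee_rot'],st['joints'][6])
u,v=proj(c,(.506,-.157,.115));print(u,v)
v0=0
cv2.imwrite('pics/w1b.png',cv2.resize(b[v0:v0+285,60:440],(800,600),interpolation=cv2.INTER_CUBIC)[:,:,::-1])
E
```

```text
7.05 [ 0.46944263 -0.23242987  0.21550863] [-2.65354609e+00 -1.67973144e+00 -1.76620305e-03] -0.39836877593046666
252.7534417191378 99.1732734678781
```

View pics/w1b.png

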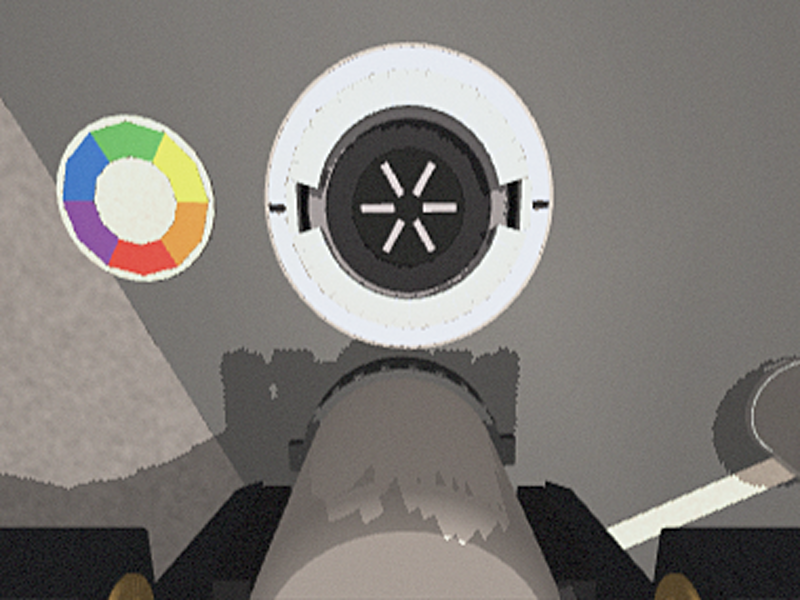

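Slot marks are at (277,208) and (541,204), and the well spans x 326..493. The held cup's lugs are at (298,455) and (507,449).

```bash
python3 - <<'E'
from h import *
from scipy.spatial.transform import Rotation as Rn
c=dict(np.load('w1.npz'));k=380/800
f=lambda x,y,z: ray(c,((x+.5)*k-.5+60,(y+.5)*k-.5),z)
ang=lambda d:np.degrees(np.arctan2(d[1],d[0]))
p,q=f(541,204,.115),f(277,208,.115);s,t=f(513,205,.115),f(306,207,.115);l,r=f(507,449,.169),f(298,455,.169)
b=cv2.imread('pics/w1.png')
m=((b.min(2)>150)*255).astype(np.uint8);cs,_=cv2.findContours(m,cv2.RETR_EXTERNAL,cv2.CHAIN_APPROX_NONE)
for o in cs:
    if cv2.contourArea(o)>3000: 
        e=cv2.fitEllipse(cv2.convexHull(o)); print('ell',e,ray(c,e[0],.115))
print('marks',(p+q)/2,ang(p-q),np.linalg.norm(p-q),'slots',(s+t)/2,ang(s-t),np.linalg.norm(s-t))
print('lugs',(l+r)/2,ang(l-r),np.linalg.norm(l-r))
st=arm.read_state();R=Rn.from_rotvec(st['ee_rot']).as_matrix();print(st['tcp_pos'],R)
for M in((p+q)/2,(s+t)/2): print(R.T@(M-(l+r)/2),R.T@(M-st['tcp_pos']))
E
```

```text
ell ((123.66259002685547, 93.71449279785156), (71.64503479003906, 82.06011199951172), 146.92935180664062) [ 0.41056338 -0.10705495  0.115     ]
ell ((253.76731872558594, 92.49776458740234), (136.94970703125, 145.66043090820312), 1.2732517719268799) [ 0.50900703 -0.15260226  0.115     ]
marks [ 0.50743022 -0.15628827  0.115     ] -24.510861679564755 0.10489245298131795 slots [ 0.50764189 -0.15638775  0.115     ] -24.80825308622098 0.08224094488264413
lugs [ 0.46940196 -0.23086397  0.169     ] -23.544258599483257 0.07327371892348464
[ 0.46944263 -0.23242987  0.21550863] [[ 4.27850550e-01  9.03849417e-01  3.71703985e-04]
 [ 9.03848200e-01 -4.27850597e-01  1.51576034e-03]
 [ 1.52905287e-03 -3.12554916e-04 -9.99998782e-01]]
[0.08359295 0.00248144 0.05412711] [0.08491977 0.00178925 0.10063804]
[0.0835936  0.00271532 0.05412704] [0.08492042 0.00202313 0.10063797]
```

>>> jog_arm(
  deltas=[
    [[0.012,0.0003,0],[0,0,0.2],-1],
    [[0.02,0.0005,0],[0,0,0.2],-1],
    [[0.02,0.0005,0],[0,0,0.2],-1],
    [[0.02,0.0005,0],[0,0,0.2],-1],
    [[0.0125,0.0005,0],[0,0,0.2],-1],
    [[0,0,0.01],[0,0,0],-1],
    [[0,0,0.01],[0,0,0],-1],
    [[0,0,0.01],[0,0,0],-1],
    [[0,0,0],[0,0,0],-1],
    [[0,0,0],[0,0,0],-1],
  ],
)

```text
t: 8.05
tcp_pos: [0.5072, -0.16, 0.1852]
ee_rot: [-2.672, -1.651, 0.002]
contact_force: [0.7, 0.3, -2.6]
width: 0.0616
gripper_force: 29.9
```

```bash
python3 - <<'E'
from h import *
from scipy.spatial.transform import Rotation as Rn
b,c=snap('wrist','w2');st=arm.read_state();R=Rn.from_rotvec(st['ee_rot']).as_matrix();print(st['tcp_pos'],R[:,0],R.T@(np.array([.5070,-.1566,.115])-st['tcp_pos']))
cv2.imwrite('pics/w2b.png',cv2.resize(b[0:285,60:440],(800,600),interpolation=cv2.INTER_CUBIC)[:,:,::-1])
E
```

```text
[ 0.50763095 -0.15993326  0.18558653] [ 4.47382593e-01  8.94342640e-01 -2.40260635e-04] [ 0.00271576 -0.00204817  0.07058609]
```

View pics/w2b.png

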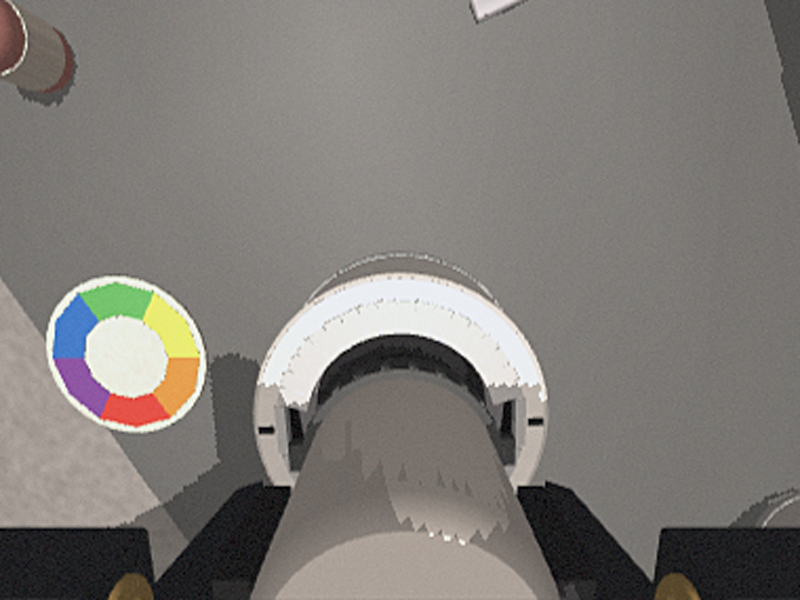

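The slot marks at (266,430) and (535,422) line up with the lugs in angle. A small shift remains, then I'll descend.

>>> jog_arm(
  deltas=[
    [[0.002,-0.001,0],[0,0,0],-1],
    [[0,0,0],[0,0,0],-1],
    [[0,0,0.004],[0,0,0],-1],
    [[0,0,0.004],[0,0,0],-1],
    [[0,0,0.004],[0,0,0],-1],
    [[0,0,0.004],[0,0,0],-1],
    [[0,0,0],[0,0,0],-1],
  ],
)

```text
t: 8.8
tcp_pos: [0.5074, -0.157, 0.169]
ee_rot: [-2.671, -1.652, 0.002]
contact_force: [0.4, -0.7, -2.5]
width: 0.0615
gripper_force: 29.9
```

```bash
cat > st.py <<'E'
from h import *
from scipy.spatial.transform import Rotation as Rn
s=arm.read_state();R=Rn.from_rotvec(s['ee_rot']).as_matrix()
print(round(s['t'],2),'tcp',s['tcp_pos'].round(4),'yaw',np.degrees(np.arctan2(R[1,0],R[0,0])).round(2),'z',R[:,2].round(4),'F',s['contact_force'].round(1),'M',s['moment'].round(2),'w',s['width'],'toM',(R.T@(np.array([.5070,-.1566,.1505])-s['tcp_pos'])).round(4),'j',s['joints'].round(2))
E
python3 st.py
```

```text
8.8 tcp [ 0.5074 -0.157   0.169 ] yaw 63.49 z [-1.3e-03  2.0e-04 -1.0e+00] F [ 0.4 -0.7 -2.5] M [-0.08 -0.02  0.02] w 0.06150696238874698 toM [ 0.0002 -0.0005  0.0185] j [ 0.41  0.68 -0.31  1.91  0.35  0.6  -0.6 ]
```

>>> jog_arm(
  deltas=[
    [[0,0,0.003],[0,0,0],-1],
    [[0,0,0.003],[0,0,0],-1],
    [[0,0,0.003],[0,0,0],-1],
    [[0,0,0],[0,0,0],-1],
    [[0,0,0],[0,0,0],-1],
  ],
)

```text
t: 9.3
tcp_pos: [0.5079, -0.157, 0.161]
ee_rot: [2.671, 1.653, 0.0]
contact_force: [-1.1, -0.0, 1.9]
width: 0.0615
gripper_force: 29.9
```

```bash
python3 st.py
```

```text
9.3 tcp [ 0.5079 -0.157   0.161 ] yaw 63.49 z [ 3.e-04 -2.e-04 -1.e+00] F [-1.1 -0.   1.9] M [-0.    0.15 -0.01] w 0.061541483236127265 toM [-0.     -0.001   0.0105] j [ 0.4   0.69 -0.31  1.92  0.36  0.58 -0.61]
```

>>> jog_arm(
  deltas=[
    [[0,0,0.003],[0,0,0],-1],
    [[0,0,0.003],[0,0,0],-1],
    [[0,0,0.003],[0,0,0],-1],
    [[0,0,0.002],[0,0,0],-1],
    [[0,0,0],[0,0,0],-1],
    [[0,0,0],[0,0,0],-1],
  ],
)

```text
t: 9.9
tcp_pos: [0.5079, -0.157, 0.1504]
ee_rot: [2.671, 1.653, 0.0]
contact_force: [-2.9, 0.9, 10.1]
width: 0.0612
gripper_force: 29.9
```

```bash
python3 st.py
```

```text
9.9 tcp [ 0.5079 -0.157   0.1504] yaw 63.49 z [ 6.e-04 -4.e-04 -1.e+00] F [-2.9  0.9 10.1] M [0.08 0.52 0.02] w 0.06122932307540502 toM [-0.     -0.001  -0.0001] j [ 0.39  0.71 -0.3   1.93  0.37  0.56 -0.61]
```

>>> jog_arm(
  deltas=[
    [[0,0,0],[0,0,4],-1],
    [[0,0,0],[0,0,4],-1],
    [[0,0,0],[0,0,4],-1],
    [[0,0,0],[0,0,4],-1],
    [[0,0,0],[0,0,4],-1],
    [[0,0,0],[0,0,4],-1],
    [[0,0,0],[0,0,4],-1],
    [[0,0,0],[0,0,4],-1],
    [[0,0,0],[0,0,4],-1],
    [[0,0,0],[0,0,4],-1],
  ],
)

```text
t: 10.9
tcp_pos: [0.5081, -0.1574, 0.1504]
ee_rot: [3.075, 0.637, 0.001]
contact_force: [-2.9, -0.0, 9.9]
width: 0.0611
gripper_force: 29.9
```

```bash
python3 st.py
```

```text
10.9 tcp [ 0.5081 -0.1574  0.1504] yaw 23.39 z [ 8.e-04 -1.e-03 -1.e+00] F [-2.9 -0.   9.9] M [-0.08  0.54  0.26] w 0.06110734267056892 toM [-0.0007 -0.0011 -0.0001] j [ 0.28  0.7  -0.1   1.93  0.14  0.51 -1.08]
```

Moment 0.26 N m, so the ring is being driven. I'll continue.

>>> jog_arm(
  deltas=[
    [[0,0,0],[0,0,4],-1],
    [[0,0,0],[0,0,4],-1],
    [[0,0,0],[0,0,4],-1],
    [[0,0,0],[0,0,4],-1],
    [[0,0,0],[0,0,4],-1],
    [[0,0,0],[0,0,4],-1],
    [[0,0,0],[0,0,4],-1],
    [[0,0,0],[0,0,4],-1],
    [[0,0,0],[0,0,4],-1],
    [[0,0,0],[0,0,4],-1],
  ],
)

```text
t: 11.9
tcp_pos: [0.5078, -0.1578, 0.1504]
ee_rot: [3.107, -0.454, 0.001]
contact_force: [-2.3, -0.5, 9.1]
width: 0.0616
gripper_force: 29.9
```

```bash
python3 st.py
```

```text
11.9 tcp [ 0.5078 -0.1578  0.1504] yaw -16.61 z [ 3.0e-04 -1.4e-03 -1.0e+00] F [-2.3 -0.5  9.1] M [-0.26  0.69  0.34] w 0.06162596154816577 toM [-0.0011 -0.0009 -0.0002] j [ 0.16  0.7   0.09  1.94 -0.11  0.5  -1.53]
```

>>> jog_arm(
  deltas=[
    [[0,0,0],[0,0,2],-1],
    [[0,0,0],[0,0,2],-1],
    [[0,0,0],[0,0,2],-1],
    [[0,0,0],[0,0,0],-1],
  ],
)

```text
t: 12.3
tcp_pos: [0.5077, -0.1579, 0.1504]
ee_rot: [3.08, -0.612, 0.001]
contact_force: [-2.5, -0.9, 9.2]
width: 0.0614
gripper_force: 29.9
```

```bash
python3 st.py; python3 - <<'E'
from h import *
b,c=snap('wrist','w3');s,_=snap('top','t3')
cv2.imwrite('pics/w3b.png',np.hstack([cv2.resize(b[85:385,100:400],(400,400)),cv2.resize(s[160:235,260:335],(400,400),interpolation=cv2.INTER_CUBIC)])[:,:,::-1])
E
```

```text
12.3 tcp [ 0.5077 -0.1579  0.1504] yaw -22.49 z [ 2.0e-04 -1.6e-03 -1.0e+00] F [-2.5 -0.9  9.2] M [-0.2   0.66  0.33] w 0.06137964118616769 toM [-0.0011 -0.0009 -0.0001] j [ 0.14  0.7   0.12  1.94 -0.15  0.5  -1.6 ]
```

View pics/w3b.png

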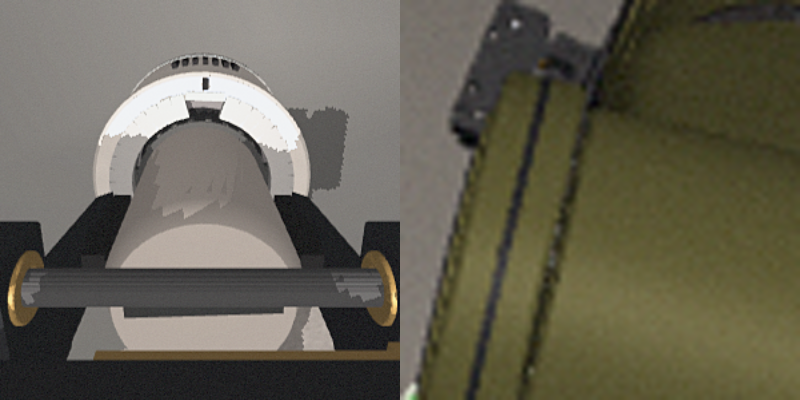

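The cup line runs (124,318) to (284,310) in the left crop, so it slipped about 1 degree at most. I'll turn a little further to reach the stop firmly.

>>> jog_arm(
  deltas=[
    [[0,0,0],[0,0,1],-1],
    [[0,0,0],[0,0,1],-1],
    [[0,0,0],[0,0,0],-1],
  ],
)

```text
t: 12.7
tcp_pos: [0.5075, -0.1577, 0.1503]
ee_rot: [3.07, -0.66, -0.0]
contact_force: [-3.3, -1.0, 10.0]
width: 0.0616
gripper_force: 29.9
```

```bash
python3 st.py
```

```text
12.7 tcp [ 0.5075 -0.1577  0.1503] yaw -24.26 z [-4.0e-04 -1.8e-03 -1.0e+00] F [-3.3 -1.  10. ] M [-0.24  0.95  1.08] w 0.06155929794494237 toM [-0.0009 -0.0008 -0.0002] j [ 0.14  0.7   0.12  1.94 -0.16  0.5  -1.62]
```

>>> jog_arm(
  deltas=[
    [[0,0,0],[0,0,1],-1],
    [[0,0,0],[0,0,1],-1],
    [[0,0,0],[0,0,0],-1],
  ],
)

```text
t: 13.0
tcp_pos: [0.508, -0.1578, 0.1503]
ee_rot: [3.058, -0.712, 0.002]
contact_force: [-2.6, -1.2, 10.0]
width: 0.0618
gripper_force: 30.0
```

```bash
python3 st.py
```

```text
13.0 tcp [ 0.508  -0.1578  0.1503] yaw -26.23 z [ 5.0e-04 -2.1e-03 -1.0e+00] F [-2.6 -1.2 10. ] M [-0.14  0.64  1.17] w 0.06177243069139724 toM [-0.0015 -0.0007 -0.0002] j [ 0.13  0.71  0.13  1.94 -0.17  0.5  -1.64]
```

The moment jumped from 0.33 to about 1.1 N m, so the cup is at the stop, pressed and held. I'll hand it in.

```bash
python3 -c "
from workcell import arm
print(arm.sign_off())"
```

```text
the job is handed in; nothing more can be done
None
```

The job is handed in, with no verdict returned: by the force and pose readings, the tall cup is in the mixer, pressed to about 90 mm and turned clockwise to the stop, and the gripper still holds it.

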